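# Reset the hammer-rest height gauge with the push stick

## Robot

A 6-joint arm with a two-finger parallel gripper is mounted at the origin on the work surface. World frame = base frame: x ahead of the robot, y to its left, z up, the work surface at z = 0. Lengths are in m, angles in degrees, forces in N, time in s.
With the tool pointing down it reaches from about 0.375 to 0.75 m from the base axis. Payload 9 kg.
Tool frame: the origin (TCP) lies where the fingers leave the gripper's body, on its centre line; the fingertips stand 73 mm ahead of it and the grasp point (between the pads) lies 54 mm ahead of it (robot.tip_reach is the distance from the TCP to the fingertips, in m); z points along the fingers, y is the direction in which the jaws open and shut (so a half turn about z gives the same grasp; the last joint's range is limited). The gripper opens to 85 mm and grips with 20 to 120 N. Pads are 22 mm wide; open, the fingers measure 114 mm over their backs; the gripper's body (76 mm by 85 mm) begins 54 mm behind the grasp point. The pads swing forward as they close: fully open they stand 13 mm farther back than shut.
Start: joints at [60.407, 5.964, 5.575, 89.605, 0, 77.527], TCP at [0.177, 0.573, 0.304] pointing down, gripper open.
Joint ranges: [-171.21, 171.21], [-48.23, 106.86], [-62.78, 66.21], [-105.2, 120.99], [-86.42, 89.51], [-180, 180]. Speed limits (degrees/s): [127.2, 127.2, 147.25, 180, 180, 180].

## Interface

Orientations are given as [roll, pitch, yaw] about the fixed x, y, z axes, in that order (R = Rz(yaw) Ry(pitch) Rx(roll)).
In Python, from plant import robot gives the robot as it stands. Calls block until the motion is done:
- robot.move_pose(position, orientation): joint-space move of the TCP to a pose.
- robot.line_to(position, vel=0.15, rotation=None, guard=None): straight line of the TCP; rotation=None keeps the orientation; vel is the mean speed in m/s. With guard (N) it stops when the force on the tool has changed by that much, and returns True; else False.
- robot.goto_joints(angles): joint-space move.
- robot.set_gripper(opening): finger opening in m; the grip force is fixed at half the most; returns when the fingers have stopped.
- robot.pause(seconds).
- robot.ik(position, orientation): joint angles nearest the present ones, or None.
- robot.observe(): the state.
- robot.grab_frame(name): name is "side" or "top"; returns the picture (480x640x3 uint8, blue, green, red); there is no depth.
- robot.get_calibration(name): a dict with "vertical_fov" (degrees; the focal length in pixels is half the picture's height over the tangent of half this angle, whatever the lens; pixels are square), "cx", "cy" (the principal point, pixels), "k1" (the pictures are not rectified: a ray, as slopes to the right and down, at radius r is drawn at 1 + k1 r^2 times it, then the intrinsics apply), "rvec" (rotation vector, rad) and "tvec" (3), from world to camera coordinates, as OpenCV has them. Camera axes: x right, y down, z forward; pixel columns grow to the right and rows downward; lengths in m; the calibration is good to about 2 mm. A picture is of the moment at which its call begins. get_calibration takes no time and is no camera call.
A pose or a line that the arm cannot do raises robot.IKError and nothing moves.
- robot.job_done(): hands the job in, once; it reports no verdict.
The state is a dict: "time": time; "q": joint angles; "qvel": joint speeds; "joint_torque": joint torques, N m; "tool_pos": TCP position; "tcp_rot": TCP orientation; "ft_force": force on the tool from outside, world axes, zero at the start; "torque": the same for the moment, N m; "gripper_width": finger opening in m.
Only numpy, scipy, OpenCV 4.12 (cv2) and the standard library are available. Lean on these libraries where they do the work, as an engineer would, in place of code of your own. Each camera call takes 0.05 s, during which the arm holds its last target. There are 200 camera calls.

## Task

Reset the height gauge of the hammer rest: lift the cherry push stick out of its trough, lay it nib-down on the sloped hammer rest and let go, then take it again by its free handle end. With its brass nib, gently press the recessed button at the bottom of the gauge's well fully down, hold it down for a good second and let it spring back up. Lay the stick back nib-down on the sloped rest and let go, leaving the jar, the tin and the hammer tails where they are.

Things in the scene. Friction and masses are not known exactly. Their poses are not given: they have to be found in the camera images.
- stick_centre (a point): Middle of the loose push stick, on its axis; 180 mm long, about 80 g. Square cherry handle 20 x 20 x 135 mm with a thin brass band near its free end, then a round brass nib, 12 mm diameter, 45 mm long. x runs towards the nib, y and z square to the handle's faces. Balances 25 mm from the middle, nib side. Starts level in the trough, z up.
- stick_nib (a point): The tip of the stick's brass nib, on the axis, 90 mm from the middle (+x).
- stick_end (a point): The free end of the stick's handle, on the axis, 90 mm from the middle (-x).
- trough_seat (a point): Where the stick's middle starts, in the fixed dark wooden trough (204 x 66 x 66 mm high), 40 mm above the bench; x along the nib, z up. Cheeks rise 26 mm above the stick's axis and hide it but for a gap 50 mm long at this point, open to the sides and 32 mm down. So it is gripped there, across, from straight above, and lifted straight up.
- rest_seat (a point): Fixed sloped hammer rest (elm, brass; base 190 x 80 mm; large brass knob low on its +y side, not used): where the stick's middle lies when seated, 105 mm above the bench. Frame level: z up, x horizontal, downhill. The seated stick slopes 45 degrees: from handle end to nib it runs along (0.707, 0, -0.707) of this frame, one face of the handle down.
- rest_nib (a point): Where the nib tip lies when seated, 90 mm downhill along the slope from rest_seat (frame alike). An end stop is 1 mm beyond. A saddle 18 mm wide carries the nib from 18 to 38 mm uphill of this point; flared walls reach 7 mm above the axis. Above it the middle is free for fingers for 82 mm, up to the handle saddle, with 30 mm free below the axis but near its pillar.
- rest_end (a point): Where the free handle end lies when seated, 90 mm uphill along the slope from rest_seat (frame alike). The handle is free for fingers for 46 mm from here; then comes a saddle, 24 mm wide and 14 mm long, on a 22 mm wide brass pillar, with flared walls 4 mm above the axis.
- well_mouth (a point): Centre of the mouth of a vertical round well, 26 mm diameter, in the flat top of the fixed grey height gauge (box 130 x 100 x 70 mm high, z up; its x along the 130 mm). The button's cap, 20 mm across, is down the well, between 22 and 34 mm below this point when up: its depth differs each time and must be felt.
- reset (a joint): The red spring push button at the bottom of the well, moving straight down: 0 is up, 0.006 m is fully down. It takes about 1.5 N to start and 5 N to reach the bottom, where it meets a hard stop. It springs back by itself.
- jar: Frosted glass jar with a wooden stopper, 60 mm in diameter, 76 mm high, loose; origin at the centre of its underside. To be left alone.
- tin: Round copper tin, 70 mm in diameter, 36 mm high, loose; origin at the centre of its underside. To be left alone.
- tail1: Beech hammer tail lying on the bench, a bar 10 mm square with a 30 mm high end, about 100 mm long along its x, loose; origin under its bar. To be left alone.
- tail2: A second beech hammer tail, like the first. To be left alone.
There are look-alikes about, which are no part of the job. What is shaped like the part that bears stick_centre but grey or purple is not meant.

How it is judged:
By the outcome, as a careful person would: the job done as asked, in the order asked, and still so for the second after the job is handed in, with the robot touching nothing.
It also fails if it takes over 72 s, if anything falls off the work surface, if the arm or the gripper's body presses on something with over 40 N, if the wrist force passes 120 N, or if a joint passes its speed limit or range.

## Working session

There is one attempt and no reset: what is moved stays moved. The work goes in short steps, each a Python script; the robot and the scene stay as the last script left them, time stands still between calls to the robot, and variables do not carry over. Pictures are saved under pics/ and viewed, about 8 in all and at most 12, crops included, and the job is handed in when it is done.

```bash
ls; mkdir -p pics; cat > h.py <<'E'
import numpy as np, cv2
from plant import robot
def cal(n):
    c=robot.get_calibration(n); f=240/np.tan(np.radians(c["vertical_fov"])/2)
    R=cv2.Rodrigues(np.array(c["rvec"],float))[0]; return c,f,R,np.array(c["tvec"],float).ravel()
def ray(n,u,v):
    c,f,R,t=cal(n); d=np.array([(u-c["cx"])/f,(v-c["cy"])/f]); s=d.copy()
    for _ in range(20): s=d/(1+c["k1"]*(s@s))
    return -R.T@t, R.T@np.array([s[0],s[1],1.])
def onz(n,u,v,z):
    o,d=ray(n,u,v); return o+d*(z-o[2])/d[2]
def proj(n,p):
    c,f,R,t=cal(n); q=R@np.array(p,float)+t; s=q[:2]/q[2]; s=s*(1+c["k1"]*(s@s)); return np.array([c["cx"],c["cy"]])+f*s
def two(u1,u2):
    (o1,d1),(o2,d2)=ray("top",*u1),ray("side",*u2)
    A=np.stack([d1,-d2],1); k=np.linalg.lstsq(A,o2-o1,rcond=None)[0]
    a,b=o1+k[0]*d1,o2+k[1]*d2; return (a+b)/2,np.linalg.norm(a-b)
E
python3 - <<'E'
from h import *
for n in("top","side"):
    im=robot.grab_frame(n); cv2.imwrite(f"pics/{n}0.png",im); c,f,R,t=cal(n); print(n,c["k1"],f,-R.T@t,R[2])
s=robot.observe(); print(s)
E
```

```text
pics
top 0.00678379320758953 502.3805779379041 [ 0.42577361 -0.07583914  1.36767884] [ 0.09584933 -0.00117773 -0.99539516]
side -0.07414767312675716 579.8234134555066 [-0.15109144 -0.82672273  0.93062009] [ 0.53154725  0.57061783 -0.62598147]
{'time': 0.1, 'q': array([ 6.04071041e+01,  5.99354731e+00,  5.53239052e+00,  8.96049558e+01,
       -3.59483379e-04,  7.75257727e+01]), 'qvel': array([ 0.04332115, -0.16026182,  0.12425058, -0.01228012, -0.03288466,
        0.07360211]), 'joint_torque': array([ 4.83600932e-03, -5.58199990e+01,  5.04724860e+01,  1.29394111e-02,
       -3.31831661e-04,  1.68775057e-05]), 'tool_pos': array([0.17650599, 0.57322987, 0.30322531]), 'tcp_rot': array([-1.79935370e+02, -1.39293504e-02,  1.62881324e+02]), 'ft_force': array([ 1.09880977, -0.26086339, -0.01314917]), 'torque': array([-0.00237644,  0.02379038,  0.00236   ]), 'gripper_width': 0.08537239090540152}
```

View pics/top0.png

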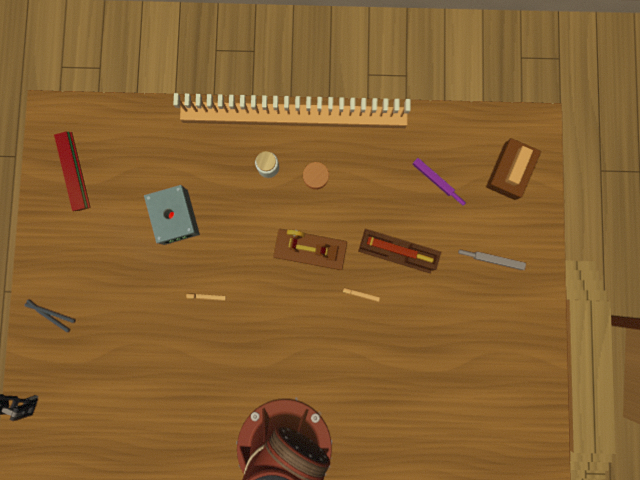

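View pics/side0.png

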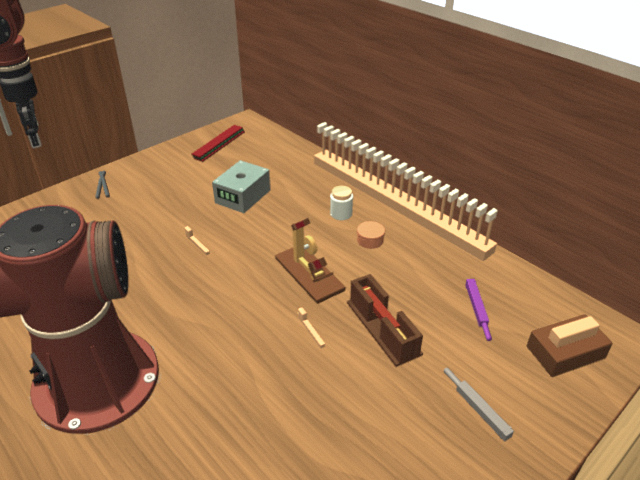

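The top view shows the cherry stick in its dark trough at (400,250), with the brass nib to the right at about (425,258). The look-alikes are the purple stick (440,181), the grey stick (492,260) and the dark red box (72,170). I choose the one in the trough. The rest is at (311,249), the gauge at (171,215), the jar at (266,163), the tin at (316,175), and the tails at (206,297) and (361,295). Next is a close crop.

```bash
python3 - <<'E'
from h import *
t=cv2.imread("pics/top0.png"); s=cv2.imread("pics/side0.png")
a=cv2.resize(t[215:285,265:450],None,fx=4.3,fy=4.3,interpolation=cv2.INTER_CUBIC)
b=cv2.resize(s[205:370,265:430],(290,290),interpolation=cv2.INTER_CUBIC)
b=cv2.resize(s[210:365,270:425],(290,290),interpolation=cv2.INTER_CUBIC)
c=cv2.resize(t[180:250,140:205],None,fx=4,fy=4,interpolation=cv2.INTER_CUBIC)
W=np.zeros((600,800,3),np.uint8); W[:a.shape[0],:a.shape[1]]=a; W[305:595,:290]=b; W[305:305+c.shape[0],300:300+c.shape[1]]=c
g=cv2.resize(s[155:215,205:280],None,fx=3,fy=3,interpolation=cv2.INTER_CUBIC); W[305:305+g.shape[0],570:570+g.shape[1]]=g
cv2.imwrite("pics/crop1.png",W)
for n,uv,z in [("nibpix",(433,260),.04),("stick end",(369,240),.05),("ctr",(400,250),.04),("rest",(311,249),0),("gauge",(169,214),.07),("jar",(266,160),.076),("tin",(316,175),.036)]:
    print(n,onz("top",*uv,z).round(4))
E
```

```text
nibpix [ 0.4962 -0.3808  0.04  ]
stick end [ 0.5445 -0.2099  0.05  ]
ctr [ 0.5207 -0.2934  0.04  ]
rest [ 0.5207 -0.0571  0.    ]
gauge [0.5986 0.3134 0.07  ]
jar [0.7463 0.0653 0.076 ]
tin [ 0.7182 -0.0663  0.036 ]
```

View pics/crop1.png

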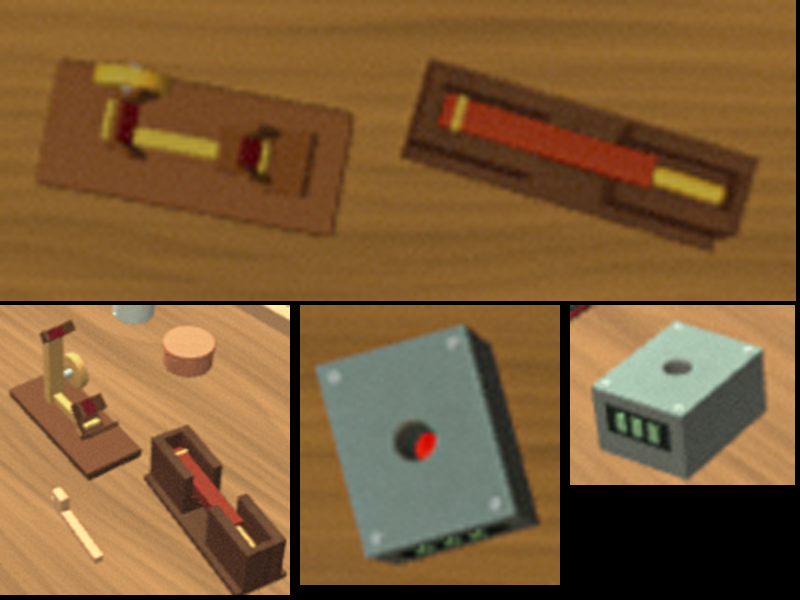

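The crop confirms the choice: an orange-red cherry handle with a brass band on its left end at crop (458,113), and the nib tip at right (723,192). The rest's tall handle saddle is at (128,122) and its low nib saddle at (255,152), so downhill is to the right (−y). The well mouth is at crop (415,441). Next I measure.

```bash
python3 - <<'E'
from h import *
t=cv2.imread("pics/top0.png"); s=cv2.imread("pics/side0.png")
def comps(im,m,box,mn=4):
    x0,y0,x1,y1=box; k=np.zeros(m.shape,np.uint8); k[y0:y1,x0:x1]=m[y0:y1,x0:x1]
    n,l,st,c=cv2.connectedComponentsWithStats(k)
    return [(c[i].round(2),st[i].tolist(),l==i) for i in range(1,n) if st[i,4]>=mn]
def red(im):
    b,g,r=[im[...,i].astype(int) for i in range(3)]; return ((r>2.6*g)&(r>2.6*b)&(r>45)).astype(np.uint8)
def brass(im):
    h=cv2.cvtColor(im,cv2.COLOR_BGR2HSV); return cv2.inRange(h,(20,150,110),(34,255,255))
for n,im,box in(("top",t,(265,215,450,285)),("side",s,(265,205,430,370))):
    for nm,f in(("red",red),("brass",brass)):
        for c,st,m in comps(im,f(im),box):
            pts=np.argwhere(m)[:,::-1].astype(np.float32); r=cv2.minAreaRect(pts); print(n,nm,c,st,cv2.boxPoints(r).round(1).tolist())
print("stick top")
# base corners and gauge corners (from crop), world
for p in [(62,60),(352,112),(333,235),(38,185)]: print("base",onz("top",265+p[0]/4.3,215+p[1]/4.3,.012).round(4))
for p in [(316,368),(467,325),(515,516),(368,558)]: print("gauge",onz("top",140+(p[0]-300)/4,180+(p[1]-305)/4,.07).round(4))
print("well top",onz("top",140+(415-300)/4,180+(441-305)/4,.07), "well side",onz("side",205+(678-570)/3,155+(367-305)/3,.07))
E
```

```text
top red [368.39 240.28] [367, 237, 4, 8, 18] [[366.3999938964844, 243.60000610351562], [368.1000061035156, 236.5], [370.20001220703125, 237.10000610351562], [368.5, 244.10000610351562]]
top red [294.16 243.  ] [292, 239, 5, 10, 32] [[291.70001220703125, 247.60000610351562], [293.20001220703125, 238.5], [296.6000061035156, 239.10000610351562], [295.1000061035156, 248.1999969482422]]
top red [394.84 248.24] [373, 238, 45, 20, 332] [[372.0, 245.60000610351562], [374.3999938964844, 237.8000030517578], [417.3999938964844, 250.6999969482422], [415.0, 258.5]]
top red [322.5  250.04] [320, 247, 6, 7, 28] [[319.79998779296875, 252.6999969482422], [321.3999938964844, 246.39999389648438], [325.3999938964844, 247.39999389648438], [323.79998779296875, 253.6999969482422]]
top brass [293.48 232.26] [287, 230, 15, 6, 65] [[286.70001220703125, 233.89999389648438], [287.0, 229.5], [301.29998779296875, 230.60000610351562], [301.0, 235.0]]
top brass [371.09 241.09] [370, 237, 3, 9, 11] [[369.3999938964844, 244.8000030517578], [372.0, 237.0], [372.8999938964844, 237.3000030517578], [370.29998779296875, 2
[... 837 characters left out ...]
6, 222, 8, 6, 32] [[295.6000061035156, 223.8000030517578], [302.20001220703125, 221.60000610351562], [303.5, 225.5], [296.8999938964844, 227.6999969482422]]
side red [316.97 263.89] [314, 260, 7, 9, 38] [[313.20001220703125, 261.3999938964844], [317.20001220703125, 259.3999938964844], [320.6000061035156, 266.20001220703125], [316.6000061035156, 268.20001220703125]]
stick top
base [0.5724 0.0297 0.012 ]
base [ 0.5437 -0.1539  0.012 ]
base [ 0.4661 -0.1433  0.012 ]
base [0.4932 0.0424 0.012 ]
gauge [0.6451 0.3809 0.07  ]
gauge [0.6759 0.284  0.07  ]
gauge [0.5511 0.2469 0.07  ]
gauge [0.5217 0.3405 0.07  ]
well top [0.59862495 0.31407406 0.07      ] well side [0.60218506 0.31353305 0.07      ]
```

```bash
python3 - <<'E'
from h import *
H=onz("top",294.16,243,.124);N=onz("top",322.5,250.04,.057);print("H",H,"N",N, np.linalg.norm((H-N)[:2]),np.degrees(np.arctan2(*(N-H)[[1,0]])))
print(two((294.16,243),(299.56,224.62)),two((322.5,250.04),(316.97,263.89)))
yaw=np.radians(-98.6);d=np.array([np.cos(yaw),np.sin(yaw)]);l=np.array([-d[1],d[0]])
C=np.array([.5189,-.0562])
for nm,p,k in(("H",H,-.0332),("N",N,.0396)): print(nm,"seat from it",p[:2]-k*d,"rel base",(p[:2]-C)@d,(p[:2]-C)@l)
# stick: handle side edges + ends on z=.05; nib tip z=.046
E1=onz("top",366.9,240.2,.05);J=onz("top",417,254.6,.05);T=onz("top",433.4,260.2,.046)
# full handle rect corners
print("stick end",E1,"joint",J,"nib",T,np.linalg.norm((E1-T)[:2]),"mid",(E1+T)/2,"yaw",np.degrees(np.arctan2(*(T-E1)[[1,0]])))
# trough: reproject check in side view
print(proj("side",[*((E1+T)/2)[:2],.05]))
# IK feasibility
from scipy.spatial.transform import Rotation as Ro
def eul(z,y):
    z=np.array(z,float);z/=np.linalg.norm(z);y=np.array(y,float);y/=np.linalg.norm(y)
    return Ro.from_matrix(np.stack([np.cross(y,z),y,z],1)).as_euler("xyz",degrees=True)
S=np.array([*C,.105]);s=np.array([*d*.7071,-.7071]);nrm=np.array([*d*.7071,.7071]);L=np.array([*l,0])
for sg in(1,-1):
    r=eul(-nrm,sg*L); print("rest mid",r.round(1),robot.ik(S+.007*s+nrm*.054,r), robot.ik(S+.007*s+nrm*.134,r))
    r=eul(s,sg*L); g=S-.067*s; print("rest end",r.round(1),robot.ik(g-s*.054,r),robot.ik(g-s*.154,r),robot.ik(g-s*.054+nrm*.06,r))
    yw=np.radians(-106);a=[-np.sin(yw),np.cos(yw),0];r=eul([0,0,-1],np.array(a)*sg); print("trough",r.round(1),robot.ik(np.array([.52,-.293,.04+.054]),r))
    for az in range(0,180,30):
        r=eul([0,0,-1],sg*np.array([np.cos(np.radians(az)),np.sin(np.radians(az)),0])); q=robot.ik([.6,.3138,.03+.157+.054],r);q2=robot.ik([.6,.3138,.03+.157+.114],r); print("well",az,None if q is None else q.round(0), q2 is not None)
E
```

```text
H [ 0.52607078 -0.01665824  0.124     ] N [ 0.5147166  -0.08802064  0.057     ] 0.07226001045510042 -99.04031765007561
(array([ 0.52707548, -0.01759031,  0.12521218]), np.float64(0.0028126537398991546)) (array([ 0.5156445 , -0.08884434,  0.05850495]), np.float64(0.0026507731904270564))
H seat from it [ 0.52110621 -0.04948496] rel base -0.04016944872922537 0.0011772635093055155
N seat from it [ 0.5206382  -0.04886589] rel base 0.032088427930295677 0.0006219513190327644
stick end [ 0.54382356 -0.204414    0.05      ] joint [ 0.50888147 -0.33649802  0.05      ] nib [ 0.49536943 -0.3804989   0.046     ] 0.18262993799563615 mid [ 0.51959649 -0.29245645  0.048     ] yaw -105.38556371244466
[383.28724067 313.19542155]
rest mid [180.  -45.   81.4] [-41.61079925  15.22005851 -10.55578238  92.80557936  36.36713125
  47.4238237 ] [-46.42670063  16.97127089  -2.70825851 101.84022789  33.9536416
  42.3247493 ]
rest end [180.   45.   81.4] [  6.09262943  12.36479768  -6.76873558  85.09848083 -43.15580896
 110.34566404] [ 12.61333563  18.65715879   7.60687156  98.84194216 -41.23835145
 118.76308794
[... 604 characters left out ...]
2789   33.9536416
 -137.6752507 ]
rest end [180.  -45.  -98.6] [  6.09262943  12.36479768  -6.76873558  85.09848083 -43.15580896
 -69.65433596] [ 12.61333563  18.65715879   7.60687156  98.84194216 -41.23835145
 -61.23691206] [  1.882989     6.07784494  -8.96456922  85.26938764 -44.05148214
 -75.33594221]
trough [-180.    0. -106.] [ -41.94035133    9.49810794  -12.64881606   67.853076      0.
 -115.94035133]
well 0 [ 17.  19.  14.  85.   0. -73.] True
well 30 [  17.   19.   14.   85.    0. -103.] True
well 60 [  17.   19.   14.   85.    0. -133.] True
well 90 [  17.   19.   14.   85.    0. -163.] True
well 120 [ 17.  19.  14.  85.   0. 167.] True
well 150 [ 17.  19.  14.  85.   0. 137.] True
```

```bash
cat >> h.py <<'E'
from scipy.spatial.transform import Rotation as Ro
def eul(z,y):
    z=np.array(z,float);z/=np.linalg.norm(z);y=np.array(y,float);y/=np.linalg.norm(y)
    return Ro.from_matrix(np.stack([np.cross(y,z),y,z],1)).as_euler("xyz",degrees=True)
def frame(deg):
    a=np.radians(deg); return np.array([np.cos(a),np.sin(a),0]),np.array([-np.sin(a),np.cos(a),0])
Z=np.array([0,0,1.])
d,l=frame(-98.9); s=(d-Z)/2**.5; nrm=(d+Z)/2**.5; S=np.array([.5213,-.0496,.105])
dt,lt=frame(-105.4); M=np.array([.5196,-.2925,.04])
rt=eul(-Z,lt); rm=eul(-nrm,l); re=eul(s,l)
def F(n=10):
    return np.mean([(robot.pause(.01),robot.observe()["ft_force"])[1] for _ in range(n)],0)
def log(m):
    o=robot.observe(); print(m,"t%.1f"%o["time"],o["tool_pos"].round(4),"w%.4f"%o["gripper_width"],"F",o["ft_force"].round(2))
E
python3 - <<'E'
from h import *
g=M+.007*dt
robot.move_pose(g+Z*(.054+.2),rt); log("above"); robot.set_gripper(.06)
print("guard",robot.line_to(g+Z*.054,vel=.12,guard=10)); log("down"); print(robot.observe()["tcp_rot"],rt)
E
```

```text
above t3.4 [ 0.5181 -0.2986  0.294 ] w0.0852 F [-0.03 -0.28  0.4 ]
guard False
down t5.6 [ 0.5181 -0.2996  0.0948] w0.0596 F [-0.26 -0.86 -0.32]
[1.79939654e+02 3.02054277e-02 7.46005930e+01] [180.    0.   74.6]
```

```bash
python3 - <<'E'
from h import *
robot.set_gripper(0.0); log("gripped")
p=robot.observe()["tool_pos"]; robot.line_to(p+Z*.16,vel=.12); log("lifted"); print(F())
a=robot.grab_frame("side");b=robot.grab_frame("top")
c=proj("side",p+Z*.106); x,y=c.astype(int); print(c)
W=np.hstack([cv2.resize(a[y-75:y+75,x-75:x+75],(400,400)),cv2.resize(b[200:300,350:450],(400,400))]); cv2.imwrite("pics/lift.png",W)
E
```

```text
gripped t6.0 [ 0.518  -0.2994  0.0944] w0.0193 F [-0.27 -0.71  3.64]
lifted t7.5 [ 0.5177 -0.2992  0.2534] w0.0191 F [-0.11  0.58  0.09]
[ 0.15500254 -0.03481489 -0.78996611]
[390.70673438 260.91889495]
```

View pics/lift.png

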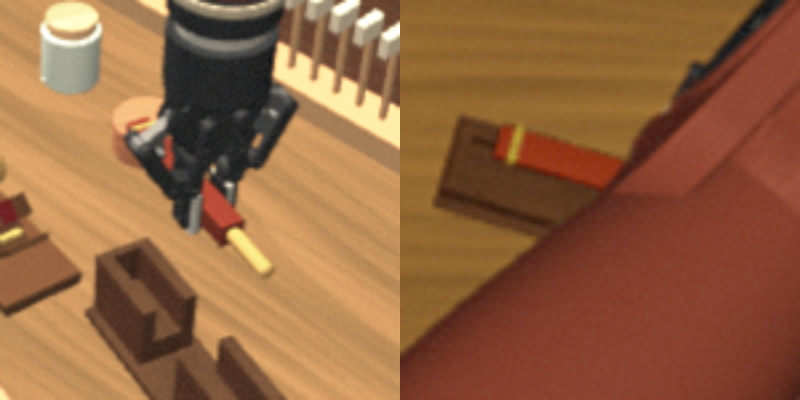

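The stick is held level in the gripper. In the side crop the nib tip is at (268,270), and in the top crop the handle end is at (497,140). I check the offset along the stick, then move over the rest.

```bash
python3 - <<'E'
from h import *
p=robot.observe()["tool_pos"]; c=p-.0544*Z-.007*dt
print("end",(onz("top",374.25,235,.209)-c)@dt,(onz("top",374.25,235,.209)-c)@lt,"nib pred",proj("side",c+.09*dt),"seen 415.6 286.3")
# hover over the rest: grip point g, TCP = g+.0544*nrm ; 4 mm uphill bias
g=S+.007*s-.004*s
hov=g+(.0544+.08)*nrm
robot.line_to(p+Z*.05,vel=.15)
robot.move_pose(hov+Z*.04,rm); log("hov"); robot.line_to(hov+.0*nrm); 
robot.line_to(g+(.0544+.03)*nrm,vel=.1); log("30mm off")
a=robot.grab_frame("side");b=robot.grab_frame("top")
for n in("side","top"):
    gg=g-.003*s+.03*nrm; print(n,"pred nib",proj(n,gg+.09*s),"end",proj(n,gg-.09*s))
W=np.hstack([cv2.resize(a[185:310,250:375],(400,400),interpolation=2),cv2.resize(b[200:300,260:360],(400,400),interpolation=2)]); cv2.imwrite("pics/hov.png",W)
E
```

```text
end -0.08960719153507002 -0.0014181937094388305 nib pred [415.07797115 287.78027162] seen 415.6 286.3
hov t9.0 [ 0.5062 -0.1459  0.2375] w0.0195 F [-0.11 -0.25  0.36]
30mm off t10.0 [ 0.5119 -0.1108  0.1631] w0.0192 F [ 0.08 -0.22 -0.57]
side pred nib [327.40595509 273.7794787 ] end [295.60766831 199.49016981]
top pred nib [339.91754924 252.80402143] end [289.09778049 239.87392683]
```

View pics/hov.png

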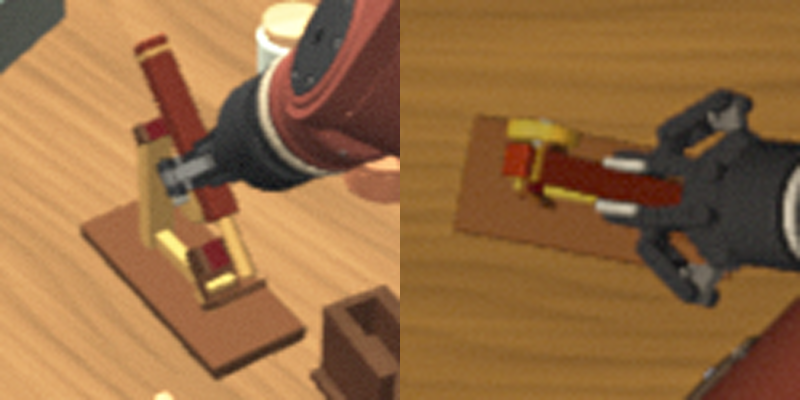

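The stick is at 45° over the rest, nib down, in line with both saddles. In the top view the handle runs through the saddle at crop (520,165). Now I lower it, slide it gently to the stop and release.

```bash
python3 - <<'E'
from h import *
g=S+.003*s
print(F()); print("g1",robot.line_to(g+(.0544+.001)*nrm,vel=.03,guard=5)); log("low"); print(F())
p=robot.observe()["tool_pos"]; print("height",(p-g)@nrm-.0544,"lat",(p-g)@l)
print("g2",robot.line_to(p+.008*s,vel=.01,guard=4)); log("slid"); print(F(),(robot.observe()["tool_pos"]-p)@s)
E
```

```text
[ 0.20418982 -0.0583907  -0.85831712]
g1 False
low t11.3 [ 0.515  -0.0905  0.1422] w0.0190 F [ 0.29 -0.16 -0.46]
[-0.0530889  -0.26479057 -0.48877492]
height 0.0012134472612095673 lat 9.906210129107516e-05
g2 True
slid t12.0 [ 0.5143 -0.094   0.1382] w0.0190 F [1.58 0.56 4.28]
[1.06398018 0.84659289 4.05853459] 0.005313185373095847
```

```bash
python3 - <<'E'
from h import *
p=robot.observe()["tool_pos"]; robot.line_to(p-.0015*s,vel=.02); print(F())
robot.set_gripper(.045); log("open"); p=robot.observe()["tool_pos"]
print(robot.line_to(p+.1*nrm,vel=.1,guard=10)); log("off")
g=S-.066*s   # 24 mm from the free end
robot.line_to(robot.observe()["tool_pos"]+Z*.1,vel=.2)
robot.move_pose(g-(.054+.10)*s+.06*nrm,re); log("behind")
b=robot.grab_frame("side"); c=robot.grab_frame("top")
for n in("side","top"): print(n,"pred nib",proj(n,S+.09*s),"end",proj(n,S-.09*s))
W=np.hstack([cv2.resize(b[185:310,250:375],(400,400),interpolation=2),cv2.resize(c[200:300,260:360],(400,400),interpolation=2)]); cv2.imwrite("pics/laid.png",W)
E
```

```text
[ 0.26218614  0.09456311 -0.94943531]
open t12.8 [ 0.5145 -0.0929  0.1392] w0.0450 F [0.85 0.19 0.17]
False
off t13.9 [ 0.5034 -0.1623  0.2094] w0.0449 F [0.53 0.11 0.97]
behind t15.8 [0.5385 0.0613 0.302 ] w0.0451 F [ 0.1  -0.51 -0.28]
side pred nib [322.07797207 275.4859056 ] end [290.9419172  202.71366841]
top pred nib [331.65400328 251.88148447] end [280.87967019 239.08577519]
```

View pics/laid.png

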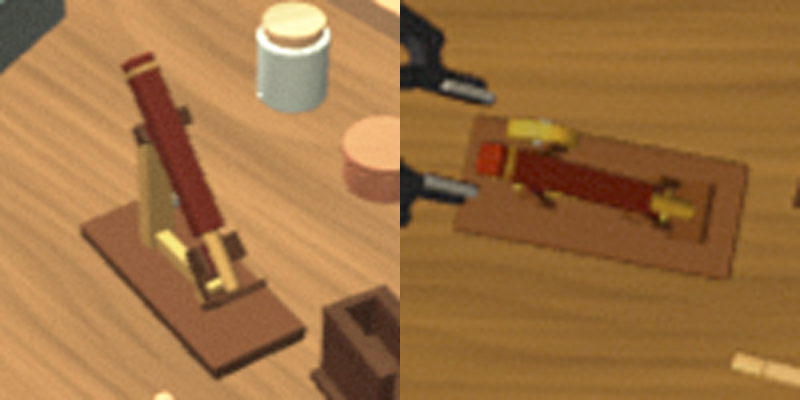

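The stick is seated in both saddles. In the side crop the nib tip is at (232,290), where predicted, and the handle end is at (138,62). The open jaws straddle the handle end in line with it. Next I take the end coaxially and go over the well.

```bash
python3 - <<'E'
from h import *
g=S+.001*s-.069*s
robot.line_to(g-.154*s,vel=.12)
print("g",robot.line_to(g-.054*s,vel=.08,guard=6)); log("at end"); f0=F()
robot.set_gripper(0.0); log("grip"); print(f0,F())
p=robot.observe()["tool_pos"]; print((p-g)@s+.054,(p-g)@nrm,(p-g)@l)
robot.line_to(p+.06*nrm,vel=.06); log("up"); print(F())
robot.line_to(robot.observe()["tool_pos"]+Z*.09,vel=.15)
rv=eul(-Z,l); Wl=np.array([.6004,.3138,.07])
robot.move_pose(Wl+Z*(.213+.05),rv); log("over well")
for n in("side","top"):
    im=robot.grab_frame(n); print(n,"pred nib",proj(n,Wl+Z*.05),"well",proj(n,Wl)); cv2.imwrite(f"pics/w_{n}.png",im)
a=cv2.imread("pics/w_side.png")[100:220,190:310];b=cv2.imread("pics/w_top.png")[160:260,120:220]
cv2.imwrite("pics/well.png",np.hstack([cv2.resize(a,(400,400),interpolation=2),cv2.resize(b,(400,400),interpolation=2)]))
E
```

```text
g False
at end t18.0 [0.5349 0.0359 0.1916] w0.0449 F [-0.79 -0.07 -0.47]
grip t18.4 [0.5347 0.0359 0.1915] w0.0193 F [-1.66  3.63  1.88]
[-0.09694959  0.20827773 -0.11999975] [-1.09403686  3.25317791  3.22671713]
-0.0002841425245939319 3.4949258383485546e-06 -2.431253602045145e-05
up t19.6 [ 0.528  -0.006   0.2335] w0.0194 F [ 0.4  -0.04 -0.84]
[-0.23856817 -0.01515091 -0.6438927 ]
over well t21.8 [0.6004 0.313  0.3325] w0.0194 F [-0.09  0.3   0.05]
side pred nib [238.84172618 160.16981315] well [240.41782602 175.86740769]
top pred nib [163.0213785  210.52401446] well [168.89034499 213.32637005]
```

View pics/well.png

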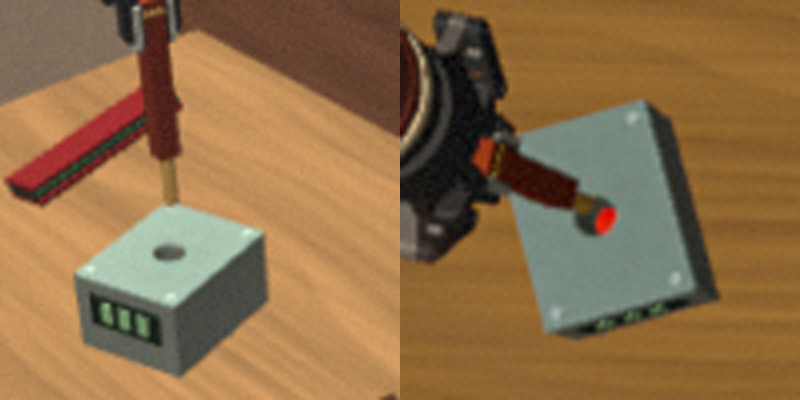

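The nib hangs over the gauge. I read its tip at side (241.3,160.9) and top (165.8,211.2), a few pixels from prediction, so I triangulate before lowering.

```bash
python3 - <<'E'
from h import *
p=robot.observe()["tool_pos"]; print("rot",robot.observe()["tcp_rot"])
N,e=two((165.75,211.25),(241.3,160.9)); print("nib",N,e,"rel",N-(p-.213*Z),"well",two((168.9,213.9),(240.4,175.7)))
hs=lambda im:cv2.inRange(cv2.cvtColor(im,cv2.COLOR_BGR2HSV),(15,70,60),(32,255,255))
# red handle axis in both views
for n,box in(("side",(225,100,250,150)),("top",(135,190,170,215))):
    im=cv2.imread(f"pics/w_{n}.png").astype(int); b,g,r=im[...,0],im[...,1],im[...,2]
    m=((r>2.2*g)&(r>2.2*b)&(r>45)); k=np.zeros_like(m); x0,y0,x1,y1=box; k[y0:y1,x0:x1]=m[y0:y1,x0:x1]
    _,L,st,_=cv2.connectedComponentsWithStats(k.astype(np.uint8)); i=1+np.argmax(st[1:,4]); pts=np.argwhere(L==i)[:,::-1].astype(np.float32)
    v=cv2.fitLine(pts,cv2.DIST_L2,0,.01,.01).ravel(); print(n,st[i],"fit dir",np.degrees(np.arctan2(v[1],v[0])),"through",v[2:])
    for dd in(0,.0065): 
        a=proj(n,p-.06*Z);c=proj(n,p-.168*Z+dd*d*.7); print(" pred dir",np.degrees(np.arctan2(*(c-a)[::-1])),a,c)
E
```

```text
rot [-1.79976854e+02  5.32481449e-02  8.10542569e+01]
nib [0.60003458 0.30522249 0.12164222] 0.0038479559810306184 rel [-0.00038684 -0.00779648  0.00198429] well (array([0.59914342, 0.31291043, 0.07149935]), np.float64(0.0011179406494805266))
side [225 105  19  43 339] fit dir -85.78596 through [234.92625 128.75812]
 pred dir 84.35934210131977 [233.8845547  108.41106761] [237.57103293 145.73593724]
 pred dir 83.2836012683031 [233.8845547  108.41106761] [238.36379639 146.44708162]
top [145 197  19  15 143] fit dir 26.711487 through [153.62238 204.81119]
 pred dir 25.567175273183416 [142.1828333  200.40336208] [157.6960924  207.82514573]
 pred dir 24.06396506249432 [142.1828333  200.40336208] [159.5453706  208.15689922]
```

```bash
python3 - <<'E'
from h import *
p=robot.observe()["tool_pos"]
out=[]
for n,(x0,y0) in(("side",(210,100)),("top",(125,180))):
    im=cv2.imread(f"pics/w_{n}.png")[y0:y0+(80 if n=="side" else 50),x0:x0+50]; k=7.5 if n=="side" else 8
    k=7.5; r=cv2.resize(im,None,fx=k,fy=k,interpolation=2)
    for h in(-.213,-.168,-.06):
        q=(proj(n,p+h*Z)-(x0,y0)+.5)*k-.5; cv2.circle(r,tuple(int(v) for v in q),4,(255,255,0),1)
    out.append(np.vstack([r,np.zeros((600-r.shape[0],375,3),np.uint8)]))
cv2.imwrite("pics/zoom.png",np.hstack(out))
E
```

```text
(no output)
```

View pics/zoom.png

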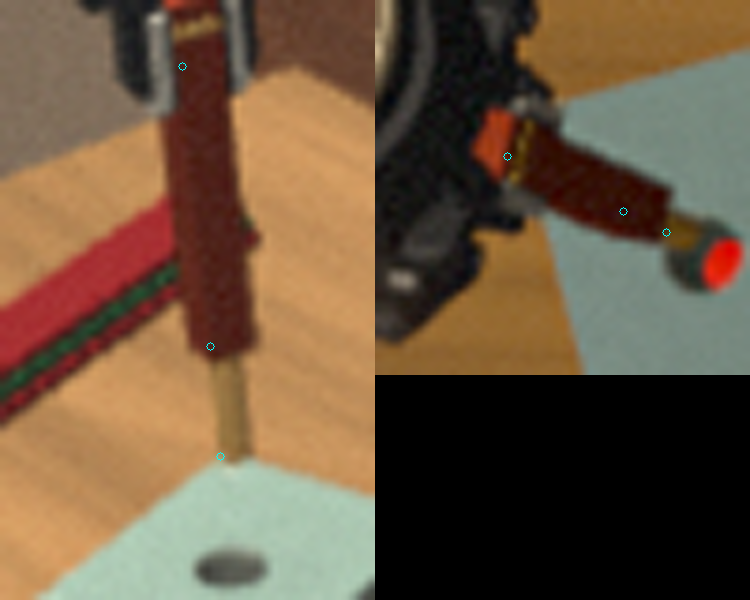

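The zoom shows the stick vertical and parallel to the tool axis. It sits a constant 2–3 px off it, about 6–7 mm towards −y, so it is gripped off-centre on the pads. I shift the target by that much and check close above the mouth.

```bash
python3 - <<'E'
from h import *
rv=eul(-Z,l); Wl=np.array([.5998,.3135,.07])+np.array([0,.0068,0])
robot.line_to(Wl+Z*(.213+.012),vel=.08); log("close")
out=[]
for n,(x0,y0) in(("side",(215,140)),("top",(145,190))):
    im=robot.grab_frame(n)[y0:y0+50,x0:x0+50]; out.append(cv2.resize(im,(400,400),interpolation=2))
cv2.imwrite("pics/close.png",np.hstack(out))
E
```

```text
close t22.6 [0.5997 0.3203 0.2951] w0.0192 F [0.11 0.21 0.01]
```

View pics/close.png

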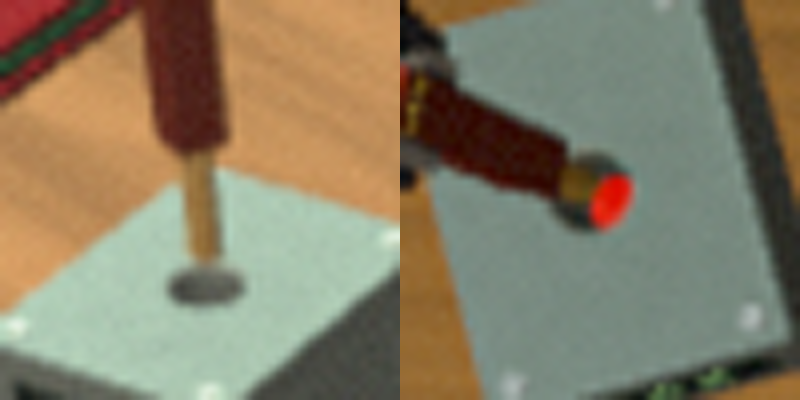

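The nib is centred over the well in both views: side tip (204,265) above mouth (206,286), top tip (585,188) against mouth (594,192). I press with a guard.

```bash
python3 - <<'E'
from h import *
p=robot.observe()["tool_pos"]
print(robot.line_to(p-Z*.028,vel=.04,guard=4)); f0=F(20); log("in")
z0=robot.observe()["tool_pos"][2]; tr=[]
q=robot.observe()["tool_pos"]
for i in range(1,60):
    robot.line_to(q-Z*.0007*i,vel=.012); f=F(4)-f0; z=robot.observe()["tool_pos"][2]; tr.append((round((z0-z)*1e3,2),round(f[2],2)))
    if f[2]>8 or np.hypot(*f[:2])>6: break
print(tr, f); log("pressed")
E
```

```text
False
in t23.7 [0.6001 0.3204 0.2682] w0.0190 F [-0.24  0.18  0.26]
[(np.float64(0.67), np.float64(-0.21)), (np.float64(1.47), np.float64(-0.31)), (np.float64(2.14), np.float64(-0.21)), (np.float64(2.85), np.float64(-1.08)), (np.float64(3.52), np.float64(-0.03)), (np.float64(4.27), np.float64(-0.09)), (np.float64(4.94), np.float64(0.07)), (np.float64(5.62), np.float64(-0.52)), (np.float64(6.32), np.float64(0.01)), (np.float64(7.06), np.float64(0.36)), (np.float64(7.76), np.float64(-0.29)), (np.float64(8.41), np.float64(-0.52)), (np.float64(9.14), np.float64(-0.21)), (np.float64(9.84), np.float64(0.28)), (np.float64(10.54), np.float64(-0.09)), (np.float64(11.26), np.float64(-0.16)), (np.float64(11.93), np.float64(-0.16)), (np.float64(12.66), np.float64(-0.43)), (np.float64(13.31), np.float64(-0.23)), (np.float64(14.06), np.float64(-0.04)), (np.float64(14.77), np.float64(-0.01)), (np.float64(15.44), np.float64(-0.04)), (np.float64(16.16), np.float64(-0.49)), (np.float64(16.84), np.float64(-0.11)), (np.float64(17.52), np.float64(-0.61)), (np.float64(18.06), np.float64(1.0)), (np.float64(18.8), np.float64(1.64)), (np.float64(19.54), np.float64(2.25)), (np.float64(20.25), np.float64(2.75)), (np.float64(20.95), np.float64(3.35)), (np.float64(21.68), np.float64(4.02)), (np.float64(22.35), np.float64(3.83)), (np.float64(23.05), np.float64(4.15)), (np.float64(23.71), np.float64(4.86)), (np.float64(23.81), np.float64(7.86)), (np.float64(23.93), np.float64(11.18))] [-1.96416483 -0.70286589 11.18194335]
pressed t33.9 [0.6003 0.3204 0.2442] w0.0187 F [-1.35 -0.92  9.97]
```

The trace is clear: contact at 17.9 mm, a spring ramp of 1 to 4.9 N over 6 mm, then the hard stop at 23.8 mm. I hold, release and retrace to the rest.

```bash
python3 - <<'E'
from h import *
robot.pause(1.3); log("held")
p=robot.observe()["tool_pos"]; robot.line_to(p+Z*.012,vel=.02); print(F()); log("released")
robot.line_to(p+Z*.11,vel=.1)
P=np.array([.5347,.0359,.1915])
robot.move_pose(P+.06*nrm+Z*.09-.002*s,re); robot.line_to(P+.06*nrm-.002*s,vel=.12); robot.line_to(P+.03*nrm-.002*s,vel=.06); log("above rest")
out=[]
for n,(x0,y0) in(("side",(250,185)),("top",(260,200))):
    w=125 if n=="side" else 100
    out.append(cv2.resize(robot.grab_frame(n)[y0:y0+w,x0:x0+w],(400,400),interpolation=2))
cv2.imwrite("pics/back.png",np.hstack(out))
E
```

```text
held t35.2 [0.6003 0.3204 0.2442] w0.0191 F [-1.57 -0.57 10.88]
[ 0.16533738 -0.2486099  -0.71750971]
released t36.1 [0.6002 0.3204 0.2559] w0.0190 F [-0.03  0.13 -1.15]
above rest t40.1 [0.5317 0.0165 0.214 ] w0.0196 F [ 0.05 -0.07 -1.01]
```

View pics/back.png

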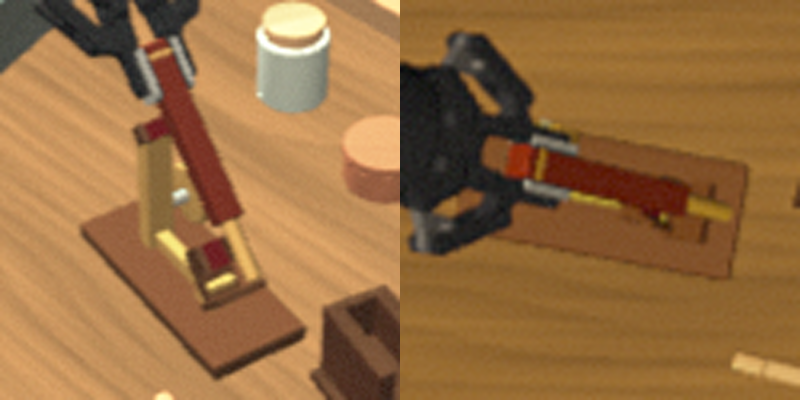

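The stick is in line with both saddles again, about 30 mm above them. I lower it with a guard.

```bash
python3 - <<'E'
from h import *
P=np.array([.5347,.0359,.1915])-.002*s
f0=F(); print("g",robot.line_to(P+.0005*nrm,vel=.025,guard=4)); log("low"); o=robot.observe()["tool_pos"]; print("gap nrm",(o-P)@nrm,F()-f0)
E
```

```text
g False
low t41.7 [0.5349 0.0369 0.1934] w0.0193 F [-0.43  0.22 -0.52]
gap nrm 0.0006436379367740112 [ 0.03955356  0.30497784 -0.15204722]
```

```bash
python3 - <<'E'
from h import *
o=robot.observe()["tool_pos"]; f0=F()
print("g",robot.line_to(o-.0015*nrm,vel=.01,guard=3)); print(F()-f0)
robot.set_gripper(.045); log("open")
o=robot.observe()["tool_pos"]; print(robot.line_to(o-.1*s,vel=.08,guard=8)); robot.line_to(robot.observe()["tool_pos"]+Z*.1,vel=.15); log("away")
a=robot.grab_frame("side"); b=robot.grab_frame("top"); cv2.imwrite("pics/fs.png",a); cv2.imwrite("pics/ft.png",b)
A=cv2.resize(a[185:310,250:375],(400,400),interpolation=2);B=cv2.resize(b[200:300,260:360],(400,400),interpolation=2)
C=cv2.resize(b[140:310,150:450],(340,193)); D=cv2.resize(a[140:350,150:430],(340,193))
W=np.zeros((600,800,3),np.uint8); W[:400]=np.hstack([A,B]); W[405:598,:340]=C; W[405:598,350:690]=D
cv2.imwrite("pics/final.png",W)
t0=cv2.imread("pics/top0.png"); df=cv2.absdiff(t0,b).max(2)
for nm,(x,y) in dict(jar=(266,163),tin=(316,175),t1=(206,297),t2=(361,295),gauge=(171,215)).items(): print(nm,(df[y-18:y+18,x-22:x+22]>40).sum())
E
```

```text
g False
[ 0.23983596 -0.11693899 -0.16391586]
open t42.6 [0.5351 0.0379 0.1924] w0.0453 F [0.18 0.04 0.07]
False
away t44.8 [0.5458 0.1074 0.3618] w0.0453 F [ 0.25 -0.58 -0.2 ]
jar 0
tin 0
t1 0
t2 0
gauge 1205
```

View pics/final.png

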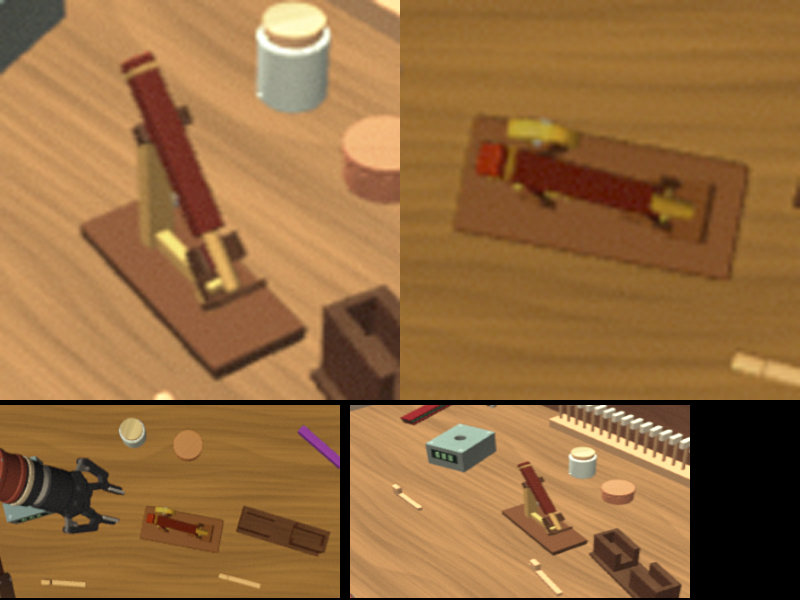

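The stick is seated again exactly as in the first laying (nib tip at side crop (232,290), handle end at (138,62)). The gripper is clear, and the jar, tin and tails are unchanged.

```bash
python3 -c "
from h import *
log('end'); robot.job_done()"
```

```text
end t44.9 [0.5457 0.1074 0.3615] w0.0448 F [ 0.15 -0.87  0.15]
the job is handed in; nothing more can be done
```

The job is done and handed in at 44.9 s, with the cherry stick back nib-down on the hammer rest and the gripper clear.

**What I did:** I lifted the stick from the trough, laid it nib-down on the rest and let go. I took it again by the handle end, pressed the button, held it for 1.3 s and let it rise. Then I laid the stick back on the rest and let go.

**Button:** The nib met the cap and the spring force rose from about 1 to 4.9 N over about 6 mm. It then hit the hard stop, and I held it there at about 11 N. After lifting, the force dropped back to the stick's weight; I did not see the button come up in a picture.

**Last checks:** The final pictures show the stick in both saddles, matching the first laying. The top-view difference around the jar, the tin and both tails was zero pixels. The gauge spot did differ in that check, but only because the arm was covering it.

**Disagreement:** Over the well, the stick sat about 6–7 mm off the tool axis compared with my prediction. I corrected for this from the pictures before going in. My rest estimate was probably a few millimetres out, though the final placing showed no effect from it.

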